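Find the blind hole on the gauge pin and hold the spacer hole-up

ROBOT

A 6-joint arm with a two-finger parallel gripper is mounted at the origin on a cart in front of the work surface, level with it; the furniture and walls round the work are solid. World frame = base frame: x ahead of the robot, y to its left, z up, the work surface at z = 0. Lengths are in m, angles in degrees, forces in N, time in s.
With the tool pointing down it reaches from about 0.3 to 0.775 m from the base axis. Payload 14.6 kg.
Tool frame: the origin (TCP) lies midway between the tips of the shut fingers; the grasp point (between the pads) lies 19 mm behind it; z points along the fingers, y is the direction in which the jaws open and shut (so a half turn about z gives the same grasp; the last joint's range is limited). The gripper opens to 85 mm and grips with 20 to 120 N. Pads are 22 mm wide; open, the fingers measure 114 mm over their backs; the gripper's body (76 mm by 85 mm) begins 54 mm behind the grasp point. The pads swing forward as they close: fully open they stand 13 mm farther back than shut.
Start: joints at [-69.305, 17.183, 87.147, -0, 75.671, -3.816], TCP at [0.228, -0.5, 0.2] pointing down, gripper open.
Joint ranges: [-173.82, 173.82], [-45.26, 126.66], [13.44, 144.39], [-59.66, 239.66], [0, 175.72], [-146.38, 146.38]. Speed limits (degrees/s): [127.2, 127.2, 147.25, 180, 180, 180].

INTERFACE

Orientations are given as [roll, pitch, yaw] about the fixed x, y, z axes, in that order (R = Rz(yaw) Ry(pitch) Rx(roll)).
In Python, from station import arm gives the robot as it stands. The module is installed in compiled form; this text tells all that it offers.
- The arm moves only by the tool servo_tool, never from a script. Its argument "targets" is a list of rows, each an object of numbers: "x", "y", "z": the shift along the tool's x, y, z in m; "wx", "wy", "wz": the turn, a rotation vector about the tool's x, y, z in rad; "hand": the finger opening in m, from 0 to 0.0854. A call has 1 to 8 rows; each row shifts and turns the commanded pose from where the row before left it, along the tool's axes as they then stand; what a row does not reach is not made up. A row lasts 1/10 s, in which the tool goes at most 50 mm and 8.59 degrees, less where a joint would pass 70% of its speed; a pose out of reach is approached as far as the arm can. A call is refused whole if a number of a shift passes 0.05 or a number of a turn 0.15, either way. A call with a gripper value outside its range is refused whole. The fingers move at their own pace and stop on an object; "grip_force" is the grip in N (left out, the last holds). Time passes only in rows, so rows that do not move let the fingers close. It gives the time, the measured TCP pose, the force and the opening at its end, in the units of the state.
- arm.observe(): the state, without advancing time (a new reading comes with each control period).
- arm.read_camera(name): name is "scene" or "top" or "wrist"; returns the picture (420x560x3 uint8, red, green, blue); there is no depth.
- arm.get_calibration(name): a dict with "camera_matrix" (3x3 intrinsics, pixels), "eye" and "attitude" of the camera in the world; the wrist camera has in their place "T_tool_cam" (4x4, takes a point from camera to tool coordinates, whose origin is the TCP and whose axes are the flange's). Camera axes: x right, y up, looking along -z (the intrinsics and any distortion apply to the point x, -y, -z); pixel columns grow to the right and rows downward; lengths in m; the calibration is good to about 2 mm. The wrist camera is an equidistant fisheye: a pixel r from the principal point sees the ray r / f radians off the axis. A picture is of the moment at which its call begins: read the wrist's pose just before it. get_calibration takes no time and is no camera call.
- arm.close_job(): hands the job in, once; it reports no verdict.
The state is a dict: "time": time; "joint_pos": joint angles; "qvel": joint speeds; "tau": joint torques, N m; "tcp_pos": TCP position; "orientation": TCP orientation; "ft_force": force on the tool from outside, world axes, zero at the start; "wrist_torque": the same for the moment, N m; "grip_width": finger opening in m.
Only numpy, scipy, OpenCV 4.12 (cv2) and the standard library are available. Lean on these libraries where they do the work, as an engineer would, in place of code of your own. Each camera call takes 0.05 s, during which the arm holds its last target. There are 200 camera calls.

TASK

The square metal spacer has a shallow recess in one end and a deep blind hole in the other, and lies on its side. Find the deep hole by trying it on the level gauge pin, pushing it on until the pin meets the bottom of the hole; then draw the spacer off, turn it so that the deep hole faces straight up, and finish holding it still in the gripper like that, well above the cart (15 cm or more) and clear of the stand. Leave the tape roll, the brass weight and the screw jar alone.

Things in the scene. Friction and masses are not known exactly. Their poses are not given: they have to be found in the camera images.
- spacer: aluminium square-bar spacer, 38 x 38 mm in section and 64 mm long, 0.17 to 0.35 kg, lying loose on the cart on one of its long sides. Origin at its middle; its x axis runs along its length and points to the end with the blind hole (17 mm wide round, 30 mm deep, bottom at x = +2 mm). The other end (x = -32 mm) has a recess of the same 17 mm width that is only 4 mm deep. z is up at the start
- hole_mouth (a point): centre of the mouth of the blind hole in the spacer, at x = +32 mm of the spacer, axes as the spacer
- gauge_stand: stand fixed to the cart: base 70 x 70 x 12 mm, grey post 26 mm along x by 34 mm wide, 115 mm high, and a level steel pin 10 mm thick that sticks out of the post along the stand's +x axis. Origin under the middle of the base, z up; post face at x = +1 mm, pin axis at y = 0, z = 100 mm, pin tip at x = +100 mm, with a collar 22 mm wide out to x = +9 mm
- pin_tip (a point): tip of the level gauge pin, on its axis, 100 mm above the cart; its x axis points out of the post along the pin; the last 5 mm taper to 6 mm
- roll: masking tape roll lying flat, 104 mm wide, 25 mm high, origin under its middle; bystander
- weight: brass weight with a knob, 45 mm wide, 53 mm high, origin under its middle; bystander
- jar: screw jar with a black lid, 59 mm wide, 64 mm high, origin under its middle; bystander
There are look-alikes about, which are no part of the job. Several things have the shape of the spacer; the one meant has the colours described above.

How it is judged (in metres and radians):
On the way:
1. the spacer's blind hole is pushed onto the gauge pin until the pin meets its bottom (x of pin_tip in the frame of spacer between -0.004 and 0.007 m and y of pin_tip in the frame of spacer between -0.009 and 0.009 m and z of pin_tip in the frame of spacer between -0.009 and 0.009 m and angle between the x axis of spacer and the x axis of pin_tip, either way round below 0.35 rad and contact force between spacer and the fingers above 0.5 N), for 0.1 s.
At the end, for the whole second after the job is handed in: The spacer is held in the fingers at rest with its blind hole facing up within 15 degrees, its middle at least 130 mm above the cart, not touching the stand; tape roll, weight and jar are within 30 mm of where they stood (angle between spacer's own x axis and vertical below 0.26 rad and height (world z) of spacer above 0.13 m and linear speed of spacer below 0.03 m/s and angular speed of spacer below 0.3 rad/s and contact force between spacer and the fingers above 1 N and contact force between spacer and gauge_stand below 0.1 N and distance of each of roll, weight, jar from where it was at the start of the episode below 0.03 m); the arm keeps its last pose, push and grip.
It fails at once if the masking tape roll is moved by more than 30 mm (distance of roll from where it was at the start of the episode above 0.03 m).
It fails at once if the brass weight is moved by more than 30 mm (distance of weight from where it was at the start of the episode above 0.03 m).
It fails at once if the screw jar is moved by more than 30 mm (distance of jar from where it was at the start of the episode above 0.03 m).
It also fails if it takes over 45 s, if anything falls off the work surface, if the arm or the gripper's body presses on something with over 40 N, if the wrist force passes 120 N, or if a joint passes its speed limit or range.

## Working session

There is one attempt and no reset: what is moved stays moved. The work goes in short steps, Python scripts to look and compute and a tool call to move; the robot and the scene stay as the last step left them, time stands still between calls to the robot, and variables do not carry over. Pictures are saved under pics/ and viewed, about 8 in all and at most 12, crops included, and the job is handed in when it is done.

Besides the shell and the picture viewer there is one more tool, called by a JSON object that holds its "fn" and its "kwargs". servo_tool: Moves the arm, as the interface text tells. Its arguments: {"type":"object","properties":{"targets":{"type":"array"},"grip_force":{"type":"number"}},"required":["targets"]}

```bash
mkdir -p pics; python3 - <<'E'
from station import arm
import cv2,numpy as np
s=arm.observe();print(s)
ims=[]
for n in("scene","top","wrist"):
    c=arm.get_calibration(n);print(n,c)
    im=arm.read_camera(n)[:,:,::-1];cv2.imwrite(f"pics/{n}0.png",im)
E
```

```text
{'time': 0.0, 'joint_pos': array([-6.93038232e+01,  1.72176508e+01,  8.71786339e+01, -2.23781062e-03,
        7.56705165e+01, -3.81677943e+00]), 'qvel': array([-0.01657641, -0.00086544, -0.11590335,  0.01011969, -0.00769176,
        0.02048986]), 'tau': array([ 8.79803465e-04, -5.43493795e+01, -3.61796737e+01, -4.32990885e-05,
        3.98291188e-03,  2.13653470e-05]), 'tcp_pos': array([ 0.2280826 , -0.50019279,  0.19921428]), 'orientation': array([-1.79933203e+02, -2.28396512e-03,  2.45135100e+01]), 'ft_force': array([-0.15779369, -0.42322283,  0.29866625]), 'wrist_torque': array([-0.0250065 , -0.00198758,  0.04171951]), 'grip_width': 0.08537096828645058}
scene {'camera_matrix': array([[514.29524915,   0.        , 285.85073802],
       [  0.        , 514.29524915, 210.16481426],
       [  0.        ,   0.        ,   1.        ]]), 'eye': array([-0.0442988 ,  0.83169234,  0.59905785]), 'attitude': array([  63.86569111,   -0.41975321, -145.41936404])}
top {'camera_matrix': array([[451.26947374,   0.        , 285.38117338],
       [  0.        , 451.26947374, 211.69920297],
       [  0.        ,   0.        ,   1.        ]]), 'eye': array([0.39793211, 0.01066072, 1.10675997]), 'attitude': array([  6.8951505 ,  -0.35720176, -90.81153817])}
wrist {'camera_matrix': array([[325.1922621 ,   0.        , 280.98969694],
       [  0.        , 325.1922621 , 209.06717349],
       [  0.        ,   0.        ,   1.        ]]), 'T_tool_cam': array([[-1.15747727e-03,  9.48645669e-01,  3.16338514e-01,
         8.01274417e-02],
       [ 9.99999327e-01,  1.07217922e-03,  4.43696587e-04,
         8.72368585e-04],
       [ 8.17392647e-05,  3.16338815e-01, -9.48646271e-01,
        -1.74140093e-01],
       [ 0.00000000e+00,  0.00000000e+00,  0.00000000e+00,
         1.00000000e+00]])}
```

View pics/top0.png

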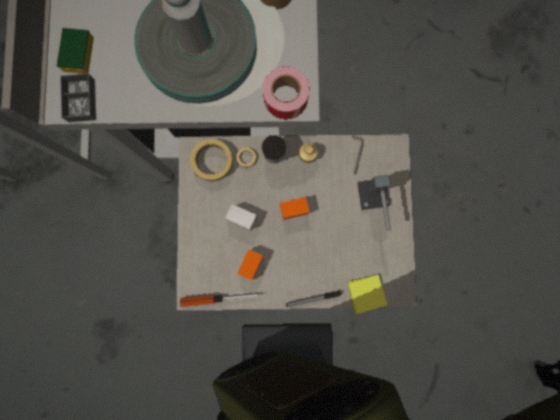

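View pics/scene0.png

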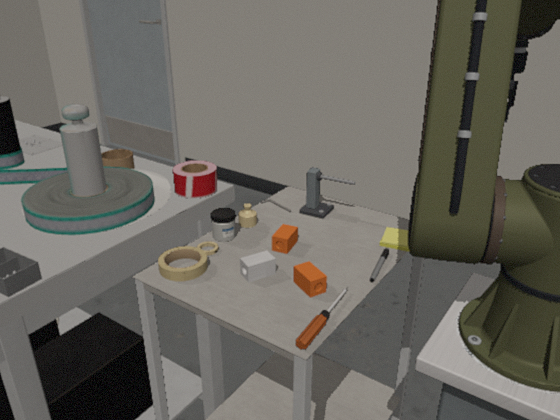

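Top view: the grey-white spacer is near (241,216), the stand post near (382,182), and the pin tip near (388,228). The jar (273,149), weight (309,152) and roll (211,160) are all farther ahead.

```bash
cat > h.py <<'E'
import numpy as np,cv2
from scipy.spatial.transform import Rotation as R
from station import arm
def cast(n,uv,z):
    c=arm.get_calibration(n);K=c["camera_matrix"];M=R.from_euler('xyz',c["attitude"],degrees=True).as_matrix()
    uv=np.atleast_2d(np.array(uv,float))
    d=np.c_[(uv[:,0]-K[0,2])/K[0,0],-(uv[:,1]-K[1,2])/K[1,1],-np.ones(len(uv))]@M.T
    return c["eye"]+d*((z-c["eye"][2])/d[:,2])[:,None]
def proj(n,P):
    c=arm.get_calibration(n);K=c["camera_matrix"];M=R.from_euler('xyz',c["attitude"],degrees=True).as_matrix()
    p=(np.atleast_2d(P)-c["eye"])@M;return np.c_[K[0,2]-K[0,0]*p[:,0]/p[:,2],K[1,2]+K[1,1]*p[:,1]/p[:,2]]
E
python3 - <<'E'
from h import *
t=cv2.imread("pics/top0.png");s=cv2.imread("pics/scene0.png")
hsv=cv2.cvtColor(t,cv2.COLOR_BGR2HSV);print(hsv[216,241],hsv[230,300])
for n,im,(x0,y0,x1,y1) in(("top",t,(215,195,270,240)),("scene",s,(235,245,285,285))):
    g=cv2.cvtColor(im,cv2.COLOR_BGR2HSV);m=((g[...,1]<25)&(g[...,2]>130)).astype(np.uint8)
    k=np.zeros_like(m);k[y0:y1,x0:x1]=1;m*=k
    cs,_=cv2.findContours(m,0,2);c=max(cs,key=cv2.contourArea);r=cv2.minAreaRect(c);b=cv2.boxPoints(r)
    print(n,r,b);
    if n=="top":
        w=cast(n,b,.038);print(w,w.mean(0),np.diff(w,axis=0))
c1=cv2.resize(t[165:240,350:420],None,fx=5.5,fy=5.5,interpolation=2);c2=cv2.resize(s[155:230,290:370],None,fx=5,fy=5,interpolation=2)
c3=cv2.resize(t[195:240,215:270],None,fx=6,fy=6,interpolation=2);c4=cv2.resize(s[243:288,230:290],None,fx=6,fy=6,interpolation=2)
o=np.zeros((600,800,3),np.uint8)
for c,x,y in((c1,0,0),(c2,400,0)):
    c=c[:375-0,:400];o[y:y+c.shape[0],x:x+c.shape[1]]=c
cv2.imwrite("pics/a.png",o[:400]);
o=np.zeros((270,700,3),np.uint8);o[:,:330]=c3;o[:,335:695]=c4;cv2.imwrite("pics/b.png",np.vstack([np.pad(o,((0,0),(0,100),(0,0)))]))
cv2.imwrite("pics/ab.png",np.vstack([cv2.imread("pics/a.png")[:325],cv2.imread("pics/b.png")]))
E
```

```text
[ 15  16 187] [ 17  38 135]
top ((240.17237854003906, 216.43104553222656), (27.180435180664062, 16.675920486450195), 23.198591232299805) [[224.39651 218.74138]
 [230.96548 203.4138 ]
 [255.94824 214.12071]
 [249.37927 229.44829]]
[[0.5121407  0.14748713 0.038     ]
 [0.54875022 0.13188268 0.038     ]
 [0.52219808 0.07238729 0.038     ]
 [0.48579129 0.0882011  0.038     ]] [0.51722007 0.10998955 0.038     ] [[ 0.03660952 -0.01560445  0.        ]
 [-0.02655214 -0.0594954   0.        ]
 [-0.03640679  0.01581381  0.        ]]
scene ((259.5, 264.5), (39.0, 49.0), 90.0) [[235. 245.]
 [284. 245.]
 [284. 284.]
 [235. 284.]]
```

View pics/ab.png

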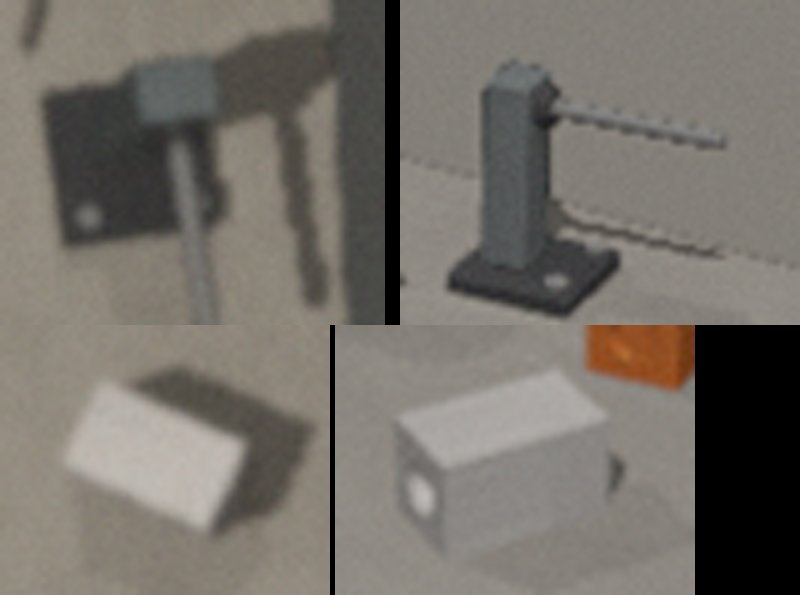

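Top-view crop: the spacer's long axis runs from upper left to lower right. The scene crop shows its near (+y) end with a bright disc, which looks like the shallow recess, so I take the deep hole to be at the -y end. The pin leaves the post toward the robot, and in the scene view its tip is at about (354.4,183.4). Next I measure the pin axis and plan the grasp.

```bash
python3 - <<'E'
from h import *
t=cv2.imread("pics/top0.png");g=cv2.cvtColor(t,cv2.COLOR_BGR2HSV).astype(int)
pts=[]
for r in range(192,234):
    w=35-g[r,376:396,1];w=np.clip(g[r,376:396,1].max()*0+ (32-g[r,376:396,1]),0,None)
    x=np.arange(376,396);print(r,g[r,378:396,1].tolist() if r>218 else '',round((w*x).sum()/max(w.sum(),1),2),w.sum())
print("scene tip",cast("scene",[[354.4,183.4]],.1))
b=np.array([[42,92],[65,245],[222,222]])/5.5+[350,165]
w=cast("top",b,.012);print(w);print(np.degrees(np.arctan2(*(w[1]-w[0])[1::-1])))
p=np.array([[137,65],[213,60],[217,115],[140,125]])/5.5+[350,165];print(cast("top",p-.5,.115))
E
```

```text
192  381.46 226
193  381.39 236
194  381.31 250
195  381.61 256
196  381.77 230
197  380.91 244
198  382.3 226
199  381.74 289
200  382.52 243
201  382.5 258
202  381.86 256
203  382.62 281
204  381.88 251
205  382.15 243
206  381.54 199
207  383.59 104
208  384.12 94
209  385.24 83
210  385.24 72
211  384.97 78
212  384.86 66
213  384.95 74
214  386.22 49
215  385.7 69
216  386.13 62
217  386.17 71
218  386.29 62
219 [33, 37, 39, 34, 34, 34, 29, 13, 17, 17, 19, 26, 33, 33, 35, 32, 34, 35] 386.48 71
220 [32, 38, 39, 34, 40, 35, 29, 24, 15, 17, 23, 25, 32, 36, 38, 35, 31, 34] 386.8 60
221 [35, 42, 45, 42, 29, 41, 29, 27, 19, 15, 22, 29, 31, 37, 37, 34, 32, 35] 386.49 55
222 [39, 35, 34, 35, 35, 39, 31, 24, 20, 15, 18, 22, 31, 36, 31, 34, 31, 38] 387.28 65
223 [36, 39, 35, 39, 34, 33, 32, 27, 18, 13, 15, 22, 31, 32, 34, 38, 37, 36] 386.14 74
224 [37, 33, 34, 36, 36, 36, 35, 27, 18, 15, 18, 26, 32, 39, 32, 31, 33, 33] 387.14 57
225 [33, 33, 35, 39, 33, 35, 35, 27, 14, 13, 11, 20, 29, 34, 38, 38, 31, 33] 387.42 79
226 [33, 36, 31, 33, 35, 37, 32, 30, 32, 17, 15, 16, 24, 33, 29, 35, 31, 3
[... 262 characters left out ...]
] 388.15 59
230 [31, 31, 33, 28, 33, 36, 35, 26, 31, 28, 24, 23, 34, 30, 33, 34, 37, 31] 385.4 42
231 [39, 37, 32, 30, 37, 35, 36, 40, 33, 27, 29, 29, 35, 33, 34, 39, 32, 34] 385.33 15
232 [28, 35, 36, 36, 35, 37, 37, 32, 34, 37, 38, 34, 33, 34, 39, 37, 35, 34] 378.0 4
233 [40, 26, 32, 35, 35, 29, 31, 38, 34, 36, 32, 32, 32, 32, 33, 36, 37, 39] 379.92 12
scene tip [[ 0.47721085 -0.22966856  0.1       ]]
[[ 0.6022625  -0.17725942  0.012     ]
 [ 0.53301189 -0.18519534  0.012     ]
 [ 0.54240281 -0.25559857  0.012     ]]
-173.4625877452758
[[ 0.59483705 -0.19755852  0.115     ]
 [ 0.59650603 -0.22860901  0.115     ]
 [ 0.57378472 -0.22929116  0.115     ]
 [ 0.57007926 -0.19783946  0.115     ]]
```

```bash
python3 - <<'E'
from h import *
w=cast("top",[[384.9,211],[388.1,230.2]],.1);print(w,np.degrees(np.arctan2(*(w[1]-w[0])[1::-1])))
s=cv2.imread("pics/scene0.png")
d=np.array([np.cos(np.radians(-173)),np.sin(np.radians(-173)),0])
print(proj("scene",[w[1],w[1]-.08*d]))
print(proj("scene",cast("top",[[224.4,218.7],[231,203.4],[255.9,214.1],[249.4,229.4]],.038)))
E
```

```text
[[ 0.51815954 -0.22134192  0.1       ]
 [ 0.47476632 -0.22675541  0.1       ]] -172.888847630008
[[354.72959094 184.00598801]
 [324.93378964 178.03265473]]
[[249.1298993  267.71569949]
 [239.94929693 258.87344391]
 [267.24818865 250.71749005]
 [276.86775337 259.04136803]]
```

{"fn": "servo_tool", "kwargs": {"targets": [{"x": 0.05, "z": -0.0, "wz": -0.1}, {"x": 0.05, "wz": -0.1}, {"x": 0.05, "wz": -0.1}, {"x": 0.05, "wz": -0.1}, {"x": 0.04, "y": -0.02, "wz": -0.1}, {"x": 0.03, "y": -0.03, "wz": -0.1}, {"x": 0.03, "y": -0.03, "wz": -0.1}, {"hand": 0.0854}]}}

```text
$.targets[0]: bad value
```

{"fn": "servo_tool", "kwargs": {"targets": [{"wz": -0.144}, {"wz": -0.144}, {"wz": -0.144}, {"wz": -0.144}, {"wz": -0.144}, {"x": 0.05}, {"x": 0.05}, {"x": 0.05}]}}

```text
$.targets[0]: bad value
```

{"fn": "servo_tool", "kwargs": {"targets": [{"x": 0.05}, {"x": 0.05}, {"x": 0.05}, {"x": 0.05}, {"x": 0.05}, {"x": 0.05}, {"x": 0.05}, {"x": 0.05}]}}

```text
$.targets[0]: bad value
```

```bash
cat >> h.py <<'E'
def rel(goal):
    s=arm.observe();M=R.from_euler('xyz',s["orientation"],degrees=True).as_matrix()
    print("t",s["time"],"tcp",s["tcp_pos"].round(4),"rpy",s["orientation"].round(2),"q",s["joint_pos"].round(1),"F",s["ft_force"].round(1),"w",round(s["grip_width"],4))
    print("to goal in tool axes",(M.T@(np.array(goal)-s["tcp_pos"])).round(4))
E
python3 -c "
from h import *
rel([.517,.110,.008])"
```

```text
t 0.15 tcp [ 0.2281 -0.5002  0.1994] rpy [-1.7995e+02 -1.0000e-02  2.4510e+01] q [-69.3  17.2  87.2   0.   75.7  -3.8] F [-0.2  0.   0.5] w 0.0851
to goal in tool axes [ 0.516  -0.4352  0.1918]
```

{"fn": "servo_tool", "kwargs": {"targets": [{"x": 0, "y": 0, "z": 0, "wx": 0, "wy": 0, "wz": -0.144, "hand": 0.085}, {"x": 0, "y": 0, "z": 0, "wx": 0, "wy": 0, "wz": -0.144, "hand": 0.085}, {"x": 0, "y": 0, "z": 0, "wx": 0, "wy": 0, "wz": -0.144, "hand": 0.085}, {"x": 0, "y": 0, "z": 0, "wx": 0, "wy": 0, "wz": -0.144, "hand": 0.085}, {"x": 0, "y": 0, "z": 0, "wx": 0, "wy": 0, "wz": -0.144, "hand": 0.085}, {"x": 0.05, "y": 0, "z": 0, "wx": 0, "wy": 0, "wz": 0, "hand": 0.085}, {"x": 0.05, "y": 0, "z": 0, "wx": 0, "wy": 0, "wz": 0, "hand": 0.085}, {"x": 0.05, "y": 0, "z": 0, "wx": 0, "wy": 0, "wz": 0, "hand": 0.085}]}}

```text
time: 0.95
tcp_pos: [0.2899, -0.3619, 0.1994]
orientation: [-180.0, -0.0, 65.7]
ft_force: [1.6, -0.6, 0.2]
grip_width: 0.0849
```

All keys are required in each row.

{"fn": "servo_tool", "kwargs": {"targets": [{"x": 0.05, "y": 0, "z": 0, "wx": 0, "wy": 0, "wz": 0, "hand": 0.085}, {"x": 0.05, "y": 0, "z": 0, "wx": 0, "wy": 0, "wz": 0, "hand": 0.085}, {"x": 0.05, "y": 0, "z": 0, "wx": 0, "wy": 0, "wz": 0, "hand": 0.085}, {"x": 0.05, "y": 0, "z": 0, "wx": 0, "wy": 0, "wz": 0, "hand": 0.085}, {"x": 0.05, "y": 0.004, "z": 0, "wx": 0, "wy": 0, "wz": 0, "hand": 0.085}, {"x": 0.05, "y": 0.005, "z": 0, "wx": 0, "wy": 0, "wz": 0, "hand": 0.085}, {"x": 0.05, "y": 0.005, "z": 0, "wx": 0, "wy": 0, "wz": 0, "hand": 0.085}, {"x": 0.05, "y": 0, "z": 0, "wx": 0, "wy": 0, "wz": 0, "hand": 0.085}]}}

```text
time: 1.75
tcp_pos: [0.4671, -0.0032, 0.1998]
orientation: [180.0, 0.0, 65.8]
ft_force: [-0.2, -1.8, 0.1]
grip_width: 0.0849
```

```bash
python3 -c "
from h import *
rel([.517,.110,.008])"
```

```text
t 1.75 tcp [ 0.4671 -0.0032  0.1998] rpy [179.99   0.    65.77] q [ -4.9   6.5 100.   -0.   73.5  19.4] F [-0.2 -1.8  0.1] w 0.0849
to goal in tool axes [ 0.1237 -0.001   0.1918]
```

{"fn": "servo_tool", "kwargs": {"targets": [{"x": 0.04, "y": 0, "z": 0, "wx": 0, "wy": 0, "wz": 0, "hand": 0.085}, {"x": 0.04, "y": 0, "z": 0, "wx": 0, "wy": 0, "wz": 0, "hand": 0.085}, {"x": 0.04, "y": 0, "z": 0, "wx": 0, "wy": 0, "wz": 0, "hand": 0.085}, {"x": 0, "y": 0, "z": 0.05, "wx": 0, "wy": 0, "wz": 0, "hand": 0.085}, {"x": 0, "y": 0, "z": 0.05, "wx": 0, "wy": 0, "wz": 0, "hand": 0.085}, {"x": 0, "y": 0, "z": 0, "wx": 0, "wy": 0, "wz": 0, "hand": 0.085}]}}

```text
time: 2.35
tcp_pos: [0.5122, 0.104, 0.0942]
orientation: [-179.5, 0.3, 65.8]
ft_force: [-0.0, -0.1, 1.0]
grip_width: 0.085
```

```bash
python3 -c "
from h import *
rel([.517,.110,.004])
cv2.imwrite('pics/w1.png',arm.read_camera('wrist')[:,:,::-1])"
```

```text
t 2.35 tcp [0.5122 0.104  0.0942] rpy [-179.48    0.32   65.79] q [ 7.5 20.6 97.6  0.  62.4 31.7] F [-0.  -0.1  1. ] w 0.085
to goal in tool axes [0.0079 0.0027 0.0901]
```

View pics/w1.png

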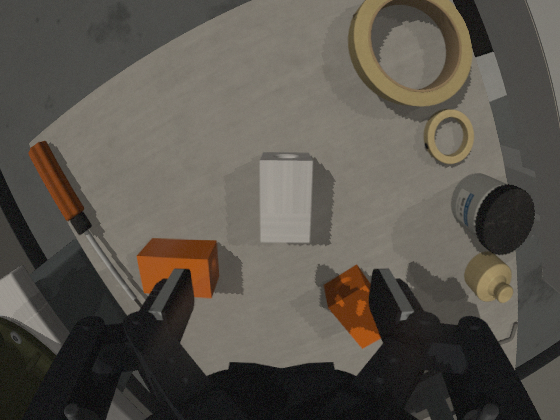

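The wrist view shows the spacer straight along the tool x axis, centred between the jaws near (286,198), and the fingers clear of the orange look-alikes. Descending to grip.

{"fn": "servo_tool", "kwargs": {"targets": [{"x": 0.004, "y": 0.001, "z": 0.04, "wx": 0, "wy": 0, "wz": 0, "hand": 0.085}, {"x": 0.002, "y": 0.001, "z": 0.03, "wx": 0, "wy": 0, "wz": 0, "hand": 0.085}, {"x": 0, "y": 0, "z": 0.015, "wx": 0, "wy": 0, "wz": 0, "hand": 0.085}, {"x": 0, "y": 0, "z": 0, "wx": 0, "wy": 0, "wz": 0, "hand": 0.085}, {"x": 0, "y": 0, "z": 0, "wx": 0, "wy": 0, "wz": 0, "hand": 0.085}]}}

```text
time: 2.9
tcp_pos: [0.5214, 0.1089, 0.0174]
orientation: [179.8, -0.1, 65.7]
ft_force: [0.2, -0.2, 0.6]
grip_width: 0.0849
```

```bash
python3 -c "
from h import *
rel([.517,.110,.004])"
```

```text
t 2.9 tcp [0.5214 0.1089 0.0174] rpy [ 1.7985e+02 -1.0000e-01  6.5740e+01] q [ 7.9 27.9 99.2  0.  52.7 32.1] F [ 0.2 -0.2  0.6] w 0.0849
to goal in tool axes [-0.0008 -0.0045  0.0133]
```

{"fn": "servo_tool", "kwargs": {"targets": [{"x": 0, "y": -0.002, "z": 0.012, "wx": 0, "wy": 0, "wz": 0, "hand": 0.085}, {"x": 0, "y": 0, "z": 0, "wx": 0, "wy": 0, "wz": 0, "hand": 0.085}, {"x": 0, "y": 0, "z": 0, "wx": 0, "wy": 0, "wz": 0, "hand": 0.03}, {"x": 0, "y": 0, "z": 0, "wx": 0, "wy": 0, "wz": 0, "hand": 0.03}, {"x": 0, "y": 0, "z": 0, "wx": 0, "wy": 0, "wz": 0, "hand": 0.02}, {"x": 0, "y": 0, "z": 0, "wx": 0, "wy": 0, "wz": 0, "hand": 0.02}, {"x": 0, "y": 0, "z": 0, "wx": 0, "wy": 0, "wz": 0, "hand": 0.02}, {"x": 0, "y": 0, "z": 0, "wx": 0, "wy": 0, "wz": 0, "hand": 0.02}], "grip_force": 60}}

```text
time: 3.7
tcp_pos: [0.5183, 0.1097, 0.0035]
orientation: [180.0, -0.0, 65.8]
ft_force: [-2.7, 0.2, 7.0]
grip_width: 0.0344
```

{"fn": "servo_tool", "kwargs": {"targets": [{"x": 0, "y": 0, "z": -0.02, "wx": 0, "wy": 0, "wz": 0, "hand": 0.02}, {"x": 0, "y": 0, "z": -0.05, "wx": 0, "wy": 0, "wz": 0, "hand": 0.02}, {"x": 0, "y": 0, "z": -0.05, "wx": 0, "wy": 0, "wz": 0, "hand": 0.02}, {"x": 0, "y": 0, "z": 0, "wx": 0, "wy": 0, "wz": 0, "hand": 0.02}, {"x": 0, "y": 0, "z": 0, "wx": 0, "wy": 0, "wz": 0, "hand": 0.02}]}}

```text
time: 4.2
tcp_pos: [0.5182, 0.1097, 0.1232]
orientation: [179.9, -0.0, 65.8]
ft_force: [-0.6, 0.5, -3.6]
grip_width: 0.0346
```

```bash
python3 -c "
from h import *
rel([.385,-.238,.17])"
```

```text
t 4.2 tcp [0.5182 0.1097 0.1232] rpy [ 1.7993e+02 -4.0000e-02  6.5760e+01] q [ 8.  19.  95.5 -0.  65.4 32.2] F [-0.6  0.5 -3.6] w 0.0346
to goal in tool axes [-0.3717  0.0213 -0.047 ]
```

{"fn": "servo_tool", "kwargs": {"targets": [{"x": -0.04, "y": 0.0065, "z": -0.03, "wx": 0, "wy": 0, "wz": 0, "hand": 0.02}, {"x": -0.045, "y": 0.0065, "z": -0.02, "wx": 0, "wy": 0, "wz": 0, "hand": 0.02}, {"x": -0.045, "y": 0.0065, "z": 0, "wx": 0, "wy": 0, "wz": 0, "hand": 0.02}, {"x": -0.045, "y": 0.0065, "z": 0, "wx": 0, "wy": 0, "wz": 0, "hand": 0.02}, {"x": -0.045, "y": 0.0065, "z": 0, "wx": 0, "wy": 0, "wz": 0, "hand": 0.02}, {"x": -0.045, "y": 0.0065, "z": 0, "wx": 0, "wy": 0, "wz": 0, "hand": 0.02}, {"x": -0.045, "y": 0.0065, "z": 0, "wx": 0, "wy": 0, "wz": 0, "hand": 0.02}, {"x": -0.045, "y": 0.0065, "z": 0, "wx": 0, "wy": 0, "wz": 0, "hand": 0.02}]}}

```text
time: 5.0
tcp_pos: [0.4184, -0.2363, 0.1706]
orientation: [-179.8, -0.0, 65.8]
ft_force: [1.1, -0.8, -1.5]
grip_width: 0.0344
```

{"fn": "servo_tool", "kwargs": {"targets": [{"x": 0, "y": 0, "z": 0, "wx": 0, "wy": 0, "wz": -0.141, "hand": 0.02}, {"x": 0, "y": 0, "z": 0, "wx": 0, "wy": 0, "wz": -0.141, "hand": 0.02}, {"x": 0, "y": 0, "z": 0, "wx": 0, "wy": 0, "wz": -0.141, "hand": 0.02}, {"x": 0, "y": 0, "z": 0, "wx": 0, "wy": 0, "wz": -0.141, "hand": 0.02}, {"x": 0, "y": 0, "z": 0, "wx": 0, "wy": 0, "wz": -0.141, "hand": 0.02}, {"x": 0, "y": 0, "z": 0, "wx": 0, "wy": 0, "wz": -0.141, "hand": 0.02}, {"x": 0, "y": 0, "z": 0, "wx": 0, "wy": 0, "wz": -0.141, "hand": 0.02}, {"x": 0, "y": 0, "z": 0, "wx": 0, "wy": 0, "wz": -0.141, "hand": 0.02}]}}

```text
time: 5.8
tcp_pos: [0.4192, -0.2346, 0.1704]
orientation: [-179.9, -0.2, 130.7]
ft_force: [0.4, -0.1, -2.5]
grip_width: 0.0341
```

{"fn": "servo_tool", "kwargs": {"targets": [{"x": 0, "y": 0, "z": 0, "wx": 0, "wy": 0, "wz": -0.141, "hand": 0.02}, {"x": 0, "y": 0, "z": 0, "wx": 0, "wy": 0, "wz": -0.141, "hand": 0.02}, {"x": 0, "y": 0, "z": 0, "wx": 0, "wy": 0, "wz": -0.141, "hand": 0.02}, {"x": 0, "y": 0, "z": 0, "wx": 0, "wy": 0, "wz": -0.141, "hand": 0.02}, {"x": 0, "y": 0, "z": 0, "wx": 0, "wy": 0, "wz": -0.141, "hand": 0.02}, {"x": 0, "y": 0, "z": 0, "wx": 0, "wy": 0, "wz": -0.141, "hand": 0.02}, {"x": 0, "y": 0, "z": 0, "wx": 0, "wy": 0, "wz": -0.141, "hand": 0.02}, {"x": 0, "y": 0, "z": 0, "wx": 0, "wy": 0, "wz": 0, "hand": 0.02}]}}

```text
time: 6.6
tcp_pos: [0.4193, -0.2347, 0.1707]
orientation: [179.9, -0.1, -172.9]
ft_force: [0.1, 0.3, -3.1]
grip_width: 0.0345
```

```bash
python3 -c "
from h import *
rel([.420,-.235,.0845])"
```

```text
t 6.6 tcp [ 0.4193 -0.2347  0.1707] rpy [ 1.7988e+02 -1.4000e-01 -1.7292e+02] q [ -33.6   10.   100.1    0.    70.1 -130.7] F [ 0.1  0.3 -3.1] w 0.0345
to goal in tool axes [-0.0009 -0.0006  0.0862]
```

{"fn": "servo_tool", "kwargs": {"targets": [{"x": 0, "y": 0, "z": 0.04, "wx": 0, "wy": 0, "wz": 0, "hand": 0.02}, {"x": 0, "y": 0, "z": 0.036, "wx": 0, "wy": 0, "wz": 0, "hand": 0.02}, {"x": 0, "y": 0, "z": 0.01, "wx": 0, "wy": 0, "wz": 0, "hand": 0.02}, {"x": 0, "y": 0, "z": 0, "wx": 0, "wy": 0, "wz": 0, "hand": 0.02}, {"x": 0, "y": 0, "z": 0, "wx": 0, "wy": 0, "wz": 0, "hand": 0.02}]}}

```text
time: 7.1
tcp_pos: [0.4204, -0.2354, 0.0876]
orientation: [-180.0, 0.0, -173.1]
ft_force: [0.0, -0.8, -1.0]
grip_width: 0.0344
```

```bash
python3 - <<'E'
from h import *
rel([.420,-.235,.0845])
im=[arm.read_camera(n)[:,:,::-1] for n in("scene","top","wrist")]
for i,x in enumerate(im): cv2.imwrite(f"pics/s2_{i}.png",x)
o=np.zeros((600,800,3),np.uint8)
o[:300,:400]=cv2.resize(im[0][150:225,290:390],(400,300),interpolation=2)
o[:300,400:]=cv2.resize(im[1][170:260,350:470],(400,300),interpolation=2)
o[300:,:400]=cv2.resize(im[2],(400,300))
cv2.imwrite("pics/s2.png",o)
E
```

```text
t 7.1 tcp [ 0.4204 -0.2354  0.0876] rpy [-1.7996e+02  5.0000e-02 -1.7314e+02] q [ -33.6   16.   104.9   -0.    59.  -130.5] F [ 0.  -0.8 -1. ] w 0.0344
to goal in tool axes [0.0004 0.0005 0.0031]
```

View pics/s2.png

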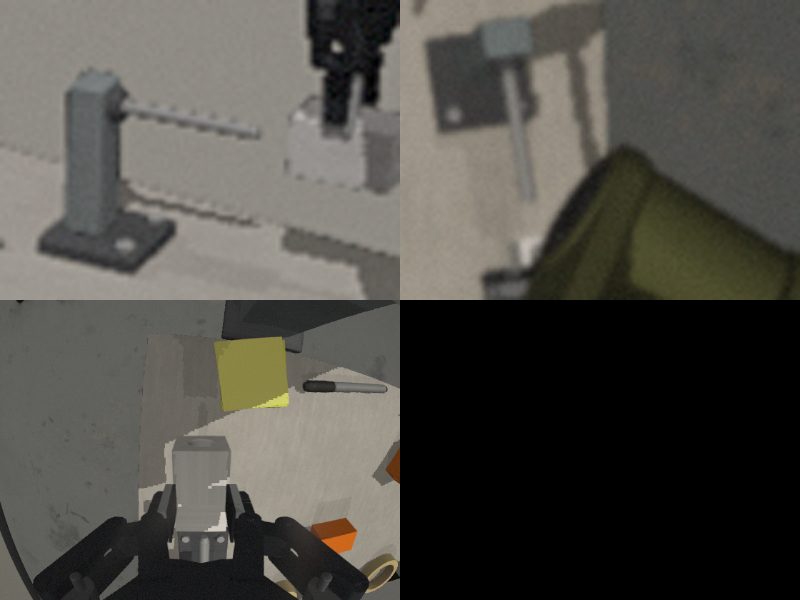

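The spacer is level and in line with the pin, with about 20 mm of gap to the tip. In the wrist view the end facing away from the pin shows a shallow-looking recess. Advancing now.

{"fn": "servo_tool", "kwargs": {"targets": [{"x": -0.01, "y": 0, "z": 0, "wx": 0, "wy": 0, "wz": 0, "hand": 0.02}, {"x": -0.008, "y": 0, "z": 0, "wx": 0, "wy": 0, "wz": 0, "hand": 0.02}, {"x": -0.004, "y": 0, "z": 0, "wx": 0, "wy": 0, "wz": 0, "hand": 0.02}, {"x": -0.004, "y": 0, "z": 0, "wx": 0, "wy": 0, "wz": 0, "hand": 0.02}, {"x": 0, "y": 0, "z": 0, "wx": 0, "wy": 0, "wz": 0, "hand": 0.02}, {"x": 0, "y": 0, "z": 0, "wx": 0, "wy": 0, "wz": 0, "hand": 0.02}]}}

```text
time: 7.85
tcp_pos: [0.4456, -0.2318, 0.0864]
orientation: [180.0, -0.0, -173.1]
ft_force: [0.6, 0.2, -1.8]
grip_width: 0.0345
```

```bash
python3 - <<'E'
from h import *
rel([.475,-.228,.0845])
im=arm.read_camera("scene")[:,:,::-1]
cv2.imwrite("pics/s3.png",cv2.resize(im[150:225,290:390],(800,600),interpolation=2))
# expected spacer edges and pin line in that crop
s=arm.observe();M=R.from_euler('xyz',s["orientation"],degrees=True).as_matrix();c=s["tcp_pos"]-M[:,2]*.0155
for e in(-.032,.032):
  P=[c+M[:,0]*e+M[:,1]*a*.019+M[:,2]*b*.019 for a in(-1,1) for b in(-1,1)]
  print(((proj("scene",P)-[290,150])*8).round())
print(((proj("scene",[[.475,-.228,.1]])-[290,150])*8).round())
E
```

```text
t 7.85 tcp [ 0.4456 -0.2318  0.0864] rpy [ 1.7999e+02 -2.0000e-02 -1.7305e+02] q [ -31.7   18.6  101.7   -0.    59.8 -128.6] F [ 0.6  0.2 -1.8] w 0.0345
to goal in tool axes [-0.0296  0.0003  0.0019]
[[539. 185.]
 [530. 298.]
 [494. 227.]
 [487. 341.]]
[[738. 223.]
 [727. 338.]
 [697. 267.]
 [686. 383.]]
[[519. 271.]]
```

View pics/s3.png

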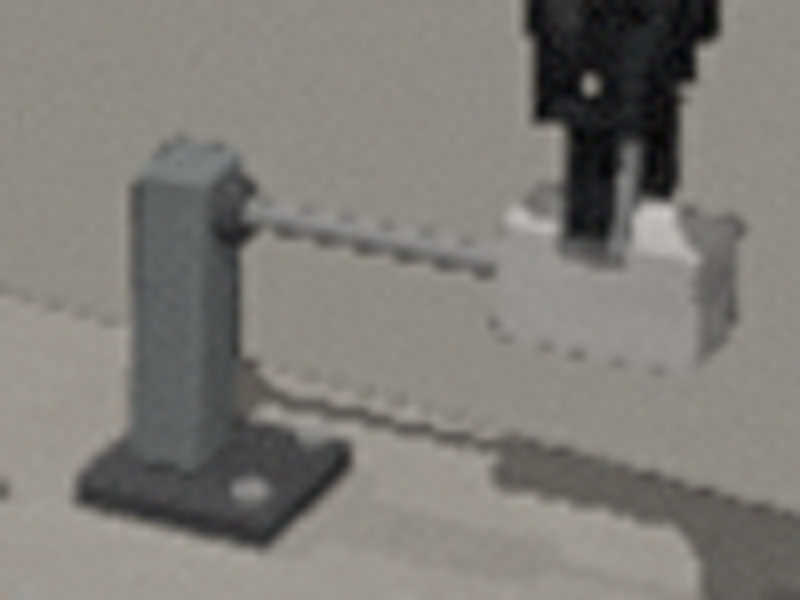

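The pin end meets the spacer face near (492,268), and the spacer sits about 2 mm high. I lower it 2 mm and push on in small steps.

{"fn": "servo_tool", "kwargs": {"targets": [{"x": 0, "y": 0, "z": 0.002, "wx": 0, "wy": 0, "wz": 0, "hand": 0.02}, {"x": -0.004, "y": 0, "z": 0, "wx": 0, "wy": 0, "wz": 0, "hand": 0.02}, {"x": -0.004, "y": 0, "z": 0, "wx": 0, "wy": 0, "wz": 0, "hand": 0.02}, {"x": -0.004, "y": 0, "z": 0, "wx": 0, "wy": 0, "wz": 0, "hand": 0.02}, {"x": 0, "y": 0, "z": 0, "wx": 0, "wy": 0, "wz": 0, "hand": 0.02}, {"x": 0, "y": 0, "z": 0, "wx": 0, "wy": 0, "wz": 0, "hand": 0.02}]}}

```text
time: 8.5
tcp_pos: [0.4512, -0.2313, 0.0847]
orientation: [179.8, -0.9, -173.1]
ft_force: [-60.7, -6.9, 35.0]
grip_width: 0.0343
```

```bash
python3 -c "
from h import *
rel([.475,-.228,.0845])"
```

```text
t 8.5 tcp [ 0.4512 -0.2313  0.0847] rpy [ 179.84   -0.86 -173.06] q [ -31.1   19.7  100.4   -0.5   60.7 -127.8] F [-60.7  -6.9  35. ] w 0.0343
to goal in tool axes [-0.024   0.0004 -0.0001]
```

Strong contact: 60 N along the pin and 35 N up, only a few mm in. That means either the shallow recess or the rim. I back off and check the grasp and both ends.

{"fn": "servo_tool", "kwargs": {"targets": [{"x": 0.015, "y": 0, "z": 0, "wx": 0, "wy": 0, "wz": 0, "hand": 0.02}, {"x": 0.02, "y": 0, "z": 0, "wx": 0, "wy": 0, "wz": 0, "hand": 0.02}, {"x": 0, "y": 0, "z": 0, "wx": 0, "wy": 0, "wz": 0, "hand": 0.02}, {"x": 0, "y": 0, "z": 0, "wx": 0, "wy": 0, "wz": 0, "hand": 0.02}]}}

```text
time: 8.9
tcp_pos: [0.4232, -0.2349, 0.0848]
orientation: [-180.0, 0.0, -173.1]
ft_force: [0.0, 0.1, -1.4]
grip_width: 0.0343
```

```bash
python3 - <<'E'
from h import *
rel([.475,-.228,.0845])
im=arm.read_camera("scene")[:,:,::-1];w=arm.read_camera("wrist")[:,:,::-1]
o=np.vstack([cv2.resize(im[160:210,310:390],(480,300),interpolation=2),cv2.resize(w[180:280,210:370],(480,300),interpolation=2)])
cv2.imwrite("pics/s4.png",o)
s=arm.observe();M=R.from_euler('xyz',s["orientation"],degrees=True).as_matrix();c=s["tcp_pos"]-M[:,2]*.0155
for e in(-.032,.032):
  P=[c+M[:,0]*e+M[:,1]*a*.019+M[:,2]*b*.019 for a in(-1,1) for b in(-1,1)]
  print(((proj("scene",P)-[310,160])*6).round())
E
```

```text
t 8.9 tcp [ 0.4232 -0.2349  0.0848] rpy [-1.7998e+02  4.0000e-02 -1.7309e+02] q [ -33.4   16.5  104.6    0.    58.8 -130.3] F [ 0.   0.1 -1.4] w 0.0343
to goal in tool axes [-0.0523  0.0006  0.0003]
[[335.  93.]
 [328. 177.]
 [303. 124.]
 [296. 211.]]
[[486. 122.]
 [477. 208.]
 [457. 155.]
 [448. 243.]]
```

View pics/s4.png

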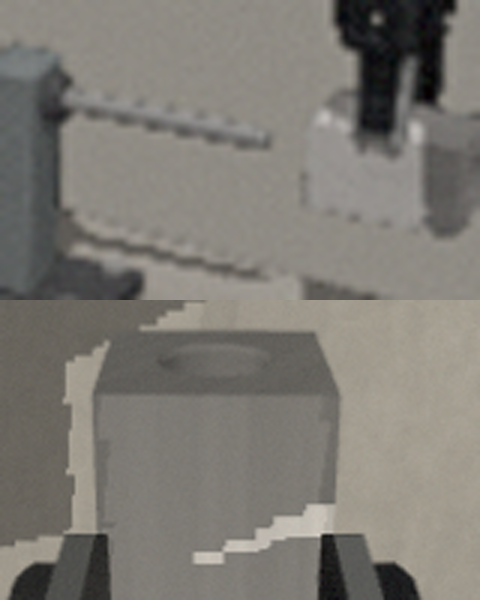

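The grasp has not slipped; the spacer's near edge matches the model to within about 1.5 mm. The stop came roughly 5 mm in, so this end is the shallow recess. I turn the spacer end for end, clear of the pin.

{"fn": "servo_tool", "kwargs": {"targets": [{"x": 0, "y": 0, "z": 0, "wx": 0, "wy": 0, "wz": 0.143, "hand": 0.02}, {"x": 0, "y": 0, "z": 0, "wx": 0, "wy": 0, "wz": 0.143, "hand": 0.02}, {"x": 0, "y": 0, "z": 0, "wx": 0, "wy": 0, "wz": 0.143, "hand": 0.02}, {"x": 0, "y": 0, "z": 0, "wx": 0, "wy": 0, "wz": 0.143, "hand": 0.02}, {"x": 0, "y": 0, "z": 0, "wx": 0, "wy": 0, "wz": 0.143, "hand": 0.02}, {"x": 0, "y": 0, "z": 0, "wx": 0, "wy": 0, "wz": 0.143, "hand": 0.02}, {"x": 0, "y": 0, "z": 0, "wx": 0, "wy": 0, "wz": 0.143, "hand": 0.02}, {"x": 0, "y": 0, "z": 0, "wx": 0, "wy": 0, "wz": 0.143, "hand": 0.02}]}}

```text
time: 9.8
tcp_pos: [0.4234, -0.2346, 0.0844]
orientation: [180.0, 0.0, 121.1]
ft_force: [-0.0, 1.1, -2.6]
grip_width: 0.0342
```

{"fn": "servo_tool", "kwargs": {"targets": [{"x": 0, "y": 0, "z": 0, "wx": 0, "wy": 0, "wz": 0.143, "hand": 0.02}, {"x": 0, "y": 0, "z": 0, "wx": 0, "wy": 0, "wz": 0.143, "hand": 0.02}, {"x": 0, "y": 0, "z": 0, "wx": 0, "wy": 0, "wz": 0.143, "hand": 0.02}, {"x": 0, "y": 0, "z": 0, "wx": 0, "wy": 0, "wz": 0.143, "hand": 0.02}, {"x": 0, "y": 0, "z": 0, "wx": 0, "wy": 0, "wz": 0.143, "hand": 0.02}, {"x": 0, "y": 0, "z": 0, "wx": 0, "wy": 0, "wz": 0.143, "hand": 0.02}, {"x": 0, "y": 0, "z": 0, "wx": 0, "wy": 0, "wz": 0.143, "hand": 0.02}, {"x": 0, "y": 0, "z": 0, "wx": 0, "wy": 0, "wz": 0.143, "hand": 0.02}]}}

```text
time: 10.6
tcp_pos: [0.4235, -0.2346, 0.0845]
orientation: [180.0, -0.0, 55.5]
ft_force: [-0.6, 0.3, -2.0]
grip_width: 0.0345
```

{"fn": "servo_tool", "kwargs": {"targets": [{"x": 0, "y": 0, "z": 0, "wx": 0, "wy": 0, "wz": 0.143, "hand": 0.02}, {"x": 0, "y": 0, "z": 0, "wx": 0, "wy": 0, "wz": 0.143, "hand": 0.02}, {"x": 0, "y": 0, "z": 0, "wx": 0, "wy": 0, "wz": 0.143, "hand": 0.02}, {"x": 0, "y": 0, "z": 0, "wx": 0, "wy": 0, "wz": 0.143, "hand": 0.02}, {"x": 0, "y": 0, "z": 0, "wx": 0, "wy": 0, "wz": 0.143, "hand": 0.02}, {"x": 0, "y": 0, "z": 0, "wx": 0, "wy": 0, "wz": 0.143, "hand": 0.02}, {"x": 0, "y": 0, "z": 0, "wx": 0, "wy": 0, "wz": 0, "hand": 0.02}, {"x": 0, "y": 0, "z": 0, "wx": 0, "wy": 0, "wz": 0, "hand": 0.02}]}}

```text
time: 11.4
tcp_pos: [0.4232, -0.2346, 0.0844]
orientation: [-180.0, 0.0, 7.0]
ft_force: [-0.9, -0.3, -3.0]
grip_width: 0.0345
```

```bash
python3 - <<'E'
from h import *
rel([.475,-.228,.0845])
im=arm.read_camera("scene")[:,:,::-1];w=arm.read_camera("wrist")[:,:,::-1]
o=np.vstack([cv2.resize(im[160:210,310:390],(480,300),interpolation=2),cv2.resize(w[150:300,160:400],(480,300),interpolation=2)])
cv2.imwrite("pics/s5.png",o)
s=arm.observe();M=R.from_euler('xyz',s["orientation"],degrees=True).as_matrix();c=s["tcp_pos"]-M[:,2]*.0155
for e in(-.032,.032):
  P=[c+M[:,0]*e+M[:,1]*a*.019+M[:,2]*b*.019 for a in(-1,1) for b in(-1,1)]
  print(((proj("scene",P)-[310,160])*6).round())
E
```

```text
t 11.4 tcp [ 0.4232 -0.2346  0.0844] rpy [-180.      0.      6.96] q [-33.3  16.6 104.7   0.   58.8  49.7] F [-0.9 -0.3 -3. ] w 0.0345
to goal in tool axes [ 0.0523 -0.0003 -0.0001]
[[458. 156.]
 [449. 243.]
 [487. 123.]
 [478. 209.]]
[[304. 125.]
 [297. 211.]
 [336.  93.]
 [329. 178.]]
```

View pics/s5.png

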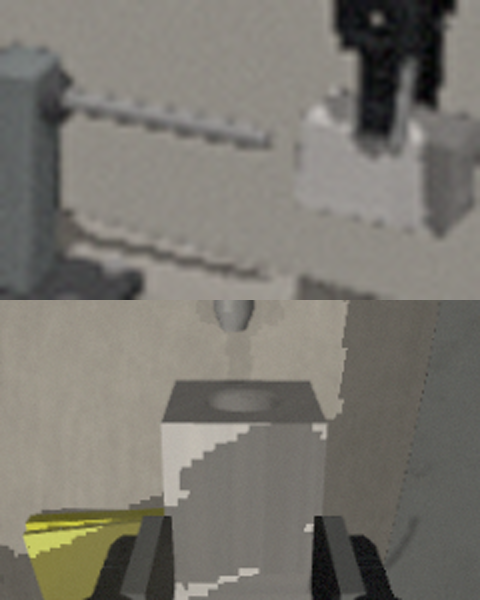

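The spacer is reversed and level. In the wrist view the pin tip is at about (235,320) against the spacer centre at 243, so I shift about 2 mm toward -y of the tool and raise 1 mm, then advance.

{"fn": "servo_tool", "kwargs": {"targets": [{"x": 0.01, "y": -0.002, "z": -0.001, "wx": 0, "wy": 0, "wz": 0, "hand": 0.02}, {"x": 0.008, "y": 0, "z": 0, "wx": 0, "wy": 0, "wz": 0, "hand": 0.02}, {"x": 0.004, "y": 0, "z": 0, "wx": 0, "wy": 0, "wz": 0, "hand": 0.02}, {"x": 0.004, "y": 0, "z": 0, "wx": 0, "wy": 0, "wz": 0, "hand": 0.02}, {"x": 0.004, "y": 0, "z": 0, "wx": 0, "wy": 0, "wz": 0, "hand": 0.02}, {"x": 0.002, "y": 0, "z": 0, "wx": 0, "wy": 0, "wz": 0, "hand": 0.02}, {"x": 0, "y": 0, "z": 0, "wx": 0, "wy": 0, "wz": 0, "hand": 0.02}]}}

```text
time: 12.2
tcp_pos: [0.4545, -0.2289, 0.0855]
orientation: [-180.0, 0.0, 6.7]
ft_force: [0.4, -0.2, -2.5]
grip_width: 0.0343
```

```bash
python3 -c "
from h import *
rel([.475,-.228,.0845])"
```

```text
t 12.2 tcp [ 0.4545 -0.2289  0.0855] rpy [-180.     0.     6.7] q [-30.9  19.4 100.7   0.   59.9  52.4] F [ 0.4 -0.2 -2.5] w 0.0343
to goal in tool axes [0.0204 0.0014 0.001 ]
```

No force at 12 mm in, past the earlier stop, so this is the deep hole. Pushing on.

{"fn": "servo_tool", "kwargs": {"targets": [{"x": 0.004, "y": 0, "z": 0, "wx": 0, "wy": 0, "wz": 0, "hand": 0.02}, {"x": 0.004, "y": 0, "z": 0, "wx": 0, "wy": 0, "wz": 0, "hand": 0.02}, {"x": 0.004, "y": 0, "z": 0, "wx": 0, "wy": 0, "wz": 0, "hand": 0.02}, {"x": 0.003, "y": 0, "z": 0, "wx": 0, "wy": 0, "wz": 0, "hand": 0.02}, {"x": 0, "y": 0, "z": 0, "wx": 0, "wy": 0, "wz": 0, "hand": 0.02}]}}

```text
time: 12.7
tcp_pos: [0.4697, -0.2272, 0.0855]
orientation: [180.0, -0.0, 6.7]
ft_force: [-0.5, -0.8, -2.4]
grip_width: 0.0344
```

{"fn": "servo_tool", "kwargs": {"targets": [{"x": 0.002, "y": 0, "z": 0, "wx": 0, "wy": 0, "wz": 0, "hand": 0.02}, {"x": 0.002, "y": 0, "z": 0, "wx": 0, "wy": 0, "wz": 0, "hand": 0.02}, {"x": 0, "y": 0, "z": 0, "wx": 0, "wy": 0, "wz": 0, "hand": 0.02}]}}

```text
time: 13.0
tcp_pos: [0.4723, -0.2268, 0.0855]
orientation: [-180.0, 0.2, 6.7]
ft_force: [-10.1, -0.5, 4.4]
grip_width: 0.0345
```

{"fn": "servo_tool", "kwargs": {"targets": [{"x": 0.002, "y": 0, "z": 0, "wx": 0, "wy": 0, "wz": 0, "hand": 0.02}, {"x": 0.001, "y": 0, "z": 0, "wx": 0, "wy": 0, "wz": 0, "hand": 0.02}, {"x": 0, "y": 0, "z": 0, "wx": 0, "wy": 0, "wz": 0, "hand": 0.02}, {"x": 0, "y": 0, "z": 0, "wx": 0, "wy": 0, "wz": 0, "hand": 0.02}, {"x": 0, "y": 0, "z": 0, "wx": 0, "wy": 0, "wz": 0, "hand": 0.02}]}}

```text
time: 13.5
tcp_pos: [0.4741, -0.2266, 0.0856]
orientation: [-179.9, 0.3, 6.7]
ft_force: [-20.0, -1.5, 10.3]
grip_width: 0.0343
```

```bash
python3 - <<'E'
from h import *
rel([.475,-.228,.0845])
im=arm.read_camera("scene")[:,:,::-1];w=arm.read_camera("wrist")[:,:,::-1]
o=np.vstack([cv2.resize(im[160:210,310:390],(480,300),interpolation=2),cv2.resize(w[150:300,160:400],(480,300),interpolation=2)])
cv2.imwrite("pics/s6.png",o)
s=arm.observe();M=R.from_euler('xyz',s["orientation"],degrees=True).as_matrix();c=s["tcp_pos"]-M[:,2]*.0155
for e in(-.032,.032):
  P=[c+M[:,0]*e+M[:,1]*a*.019+M[:,2]*b*.019 for a in(-1,1) for b in(-1,1)]
  print(((proj("scene",P)-[310,160])*6).round())
E
```

```text
t 13.5 tcp [ 0.4741 -0.2266  0.0856] rpy [-179.94    0.3     6.68] q [-29.5  21.4  97.8  -0.1  61.1  53.9] F [-20.   -1.5  10.3] w 0.0343
to goal in tool axes [0.0008 0.0015 0.0011]
[[331. 129.]
 [324. 216.]
 [363.  98.]
 [356. 183.]]
[[182. 100.]
 [177. 186.]
 [217.  70.]
 [212. 154.]]
```

View pics/s6.png

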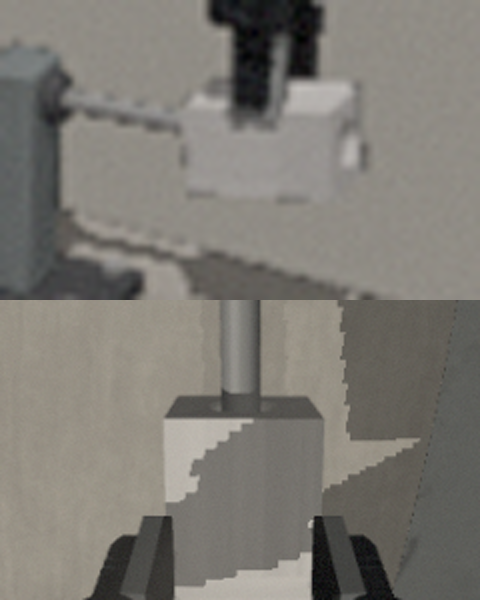

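The pin is in the hole up to the bottom: 20 N of push, with the modelled tip 0.8 mm from the spacer's middle. The spacer's lower edge (187,193)-(340,200) suggests it has pitched nose-down a few degrees in the grip, still inside tolerance. Drawing off and lifting.

{"fn": "servo_tool", "kwargs": {"targets": [{"x": -0.01, "y": 0, "z": 0, "wx": 0, "wy": 0, "wz": 0, "hand": 0.02}, {"x": -0.01, "y": 0, "z": 0, "wx": 0, "wy": 0, "wz": 0, "hand": 0.02}, {"x": -0.015, "y": 0, "z": 0, "wx": 0, "wy": 0, "wz": 0, "hand": 0.02}, {"x": -0.02, "y": 0, "z": 0, "wx": 0, "wy": 0, "wz": 0, "hand": 0.02}, {"x": -0.02, "y": 0, "z": 0, "wx": 0, "wy": 0, "wz": 0, "hand": 0.02}, {"x": 0, "y": 0, "z": 0, "wx": 0, "wy": 0, "wz": 0, "hand": 0.02}], "grip_force": 90}}

```text
time: 14.2
tcp_pos: [0.3999, -0.2352, 0.0855]
orientation: [-180.0, 0.0, 6.6]
ft_force: [-0.8, -0.3, -2.7]
grip_width: 0.0328
```

{"fn": "servo_tool", "kwargs": {"targets": [{"x": 0, "y": 0, "z": -0.03, "wx": 0, "wy": 0, "wz": 0, "hand": 0.02}, {"x": 0, "y": 0, "z": -0.04, "wx": 0, "wy": 0, "wz": 0, "hand": 0.02}, {"x": 0, "y": 0, "z": -0.04, "wx": 0, "wy": 0, "wz": 0, "hand": 0.02}, {"x": 0, "y": 0, "z": -0.04, "wx": 0, "wy": 0, "wz": 0, "hand": 0.02}, {"x": 0, "y": 0, "z": -0.04, "wx": 0, "wy": 0, "wz": 0, "hand": 0.02}, {"x": 0, "y": 0, "z": -0.04, "wx": 0, "wy": 0, "wz": 0, "hand": 0.02}, {"x": 0, "y": 0, "z": -0.03, "wx": 0, "wy": 0, "wz": 0, "hand": 0.02}, {"x": 0, "y": 0, "z": 0, "wx": 0, "wy": 0, "wz": 0, "hand": 0.02}]}}

```text
time: 15.0
tcp_pos: [0.4027, -0.2356, 0.3496]
orientation: [179.7, -0.3, 6.7]
ft_force: [0.5, -0.9, -3.7]
grip_width: 0.0325
```

```bash
python3 -c "
from h import *
rel([.475,-.228,.0845])"
```

```text
t 15.0 tcp [ 0.4027 -0.2356  0.3496] rpy [179.74  -0.32   6.7 ] q [-34.8   1.9  85.3   0.   92.3  48.5] F [ 0.5 -0.9 -3.7] w 0.0325
to goal in tool axes [ 0.0713 -0.0003  0.2655]
```

{"fn": "servo_tool", "kwargs": {"targets": [{"x": 0, "y": 0, "z": 0, "wx": 0, "wy": 0, "wz": 0.143, "hand": 0.02}, {"x": 0, "y": 0, "z": 0, "wx": 0, "wy": 0, "wz": 0.143, "hand": 0.02}, {"x": 0, "y": 0, "z": 0, "wx": 0, "wy": 0, "wz": 0.143, "hand": 0.02}, {"x": 0, "y": 0, "z": 0, "wx": 0, "wy": 0, "wz": 0.143, "hand": 0.02}, {"x": 0, "y": 0, "z": 0, "wx": 0, "wy": 0, "wz": 0.143, "hand": 0.02}, {"x": 0.02, "y": 0, "z": 0, "wx": 0, "wy": 0.1, "wz": 0, "hand": 0.02}, {"x": 0.02, "y": 0, "z": 0, "wx": 0, "wy": 0.1, "wz": 0, "hand": 0.02}, {"x": 0.02, "y": 0, "z": 0, "wx": 0, "wy": 0.1, "wz": 0, "hand": 0.02}]}}

```text
time: 15.8
tcp_pos: [0.4515, -0.2689, 0.3505]
orientation: [-180.0, -17.3, -34.3]
ft_force: [0.4, 0.8, -3.4]
grip_width: 0.0329
```

{"fn": "servo_tool", "kwargs": {"targets": [{"x": 0.02, "y": 0, "z": 0, "wx": 0, "wy": 0.1, "wz": 0, "hand": 0.02}, {"x": 0.02, "y": 0, "z": 0, "wx": 0, "wy": 0.1, "wz": 0, "hand": 0.02}, {"x": 0.02, "y": 0, "z": 0, "wx": 0, "wy": 0.1, "wz": 0, "hand": 0.02}, {"x": 0.02, "y": 0, "z": 0, "wx": 0, "wy": 0.1, "wz": 0, "hand": 0.02}, {"x": 0.02, "y": 0, "z": 0, "wx": 0, "wy": 0.1, "wz": 0, "hand": 0.02}, {"x": 0.02, "y": 0, "z": 0, "wx": 0, "wy": 0.1, "wz": 0, "hand": 0.02}, {"x": 0.02, "y": 0, "z": 0, "wx": 0, "wy": 0, "wz": 0, "hand": 0.02}]}}

```text
time: 16.5
tcp_pos: [0.5441, -0.332, 0.4259]
orientation: [-180.0, -51.5, -34.3]
ft_force: [0.0, 0.6, -2.9]
grip_width: 0.0327
```

```bash
python3 -c "
from h import *
rel([.475,-.228,.0845])"
```

```text
t 16.5 tcp [ 0.5441 -0.332   0.4259] rpy [-179.97  -51.48  -34.29] q [-34.9  -3.6  94.4   0.8  37.8  89. ] F [ 0.   0.6 -2.9] w 0.0327
to goal in tool axes [-0.3392 -0.0469  0.1221]
```

{"fn": "servo_tool", "kwargs": {"targets": [{"x": 0.03, "y": 0, "z": 0, "wx": 0, "wy": 0.1, "wz": 0, "hand": 0.02}, {"x": 0.03, "y": 0, "z": 0, "wx": 0, "wy": 0.1, "wz": 0, "hand": 0.02}, {"x": 0.03, "y": 0, "z": 0, "wx": 0, "wy": 0.1, "wz": 0, "hand": 0.02}, {"x": 0.03, "y": 0, "z": 0, "wx": 0, "wy": 0.1, "wz": 0, "hand": 0.02}, {"x": 0.03, "y": 0, "z": 0, "wx": 0, "wy": 0.1, "wz": 0, "hand": 0.02}, {"x": 0.03, "y": 0, "z": 0, "wx": 0, "wy": 0.1, "wz": 0, "hand": 0.02}, {"x": 0.02, "y": 0, "z": 0, "wx": 0, "wy": 0.07, "wz": 0, "hand": 0.02}, {"x": 0, "y": 0, "z": 0, "wx": 0, "wy": 0, "wz": 0, "hand": 0.02}]}}

```text
time: 17.3
tcp_pos: [0.6065, -0.372, 0.5993]
orientation: [-179.0, -87.8, -34.9]
ft_force: [-0.1, -0.3, -3.3]
grip_width: 0.0329
```

```bash
python3 - <<'E'
from h import *
rel([.475,-.228,.0845])
im=arm.read_camera("scene")[:,:,::-1];cv2.imwrite("pics/s7f.png",im)
p=proj("scene",arm.observe()["tcp_pos"])[0];print(p)
w=arm.read_camera("wrist")[:,:,::-1]
u,v=np.clip(p.astype(int),[60,60],[500,360])
o=np.zeros((600,800,3),np.uint8);o[:400,:400]=cv2.resize(im[v-50:v+50,u-50:u+50],(400,400),interpolation=2);o[:300,400:]=cv2.resize(w,(400,300));cv2.imwrite("pics/s7.png",o[:400])
E
```

```text
t 17.3 tcp [ 0.6065 -0.372   0.5993] rpy [-178.97  -87.84  -34.86] q [-34.9  -1.9  91.2  20.2   3.   69.8] F [-0.1 -0.3 -3.3] w 0.0329
to goal in tool axes [-0.5216 -0.0461 -0.1699]
[347.88096046 -41.56322295]
```

View pics/s7.png

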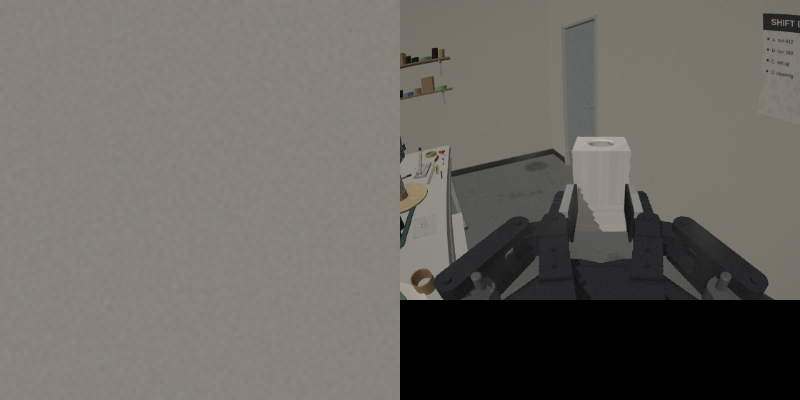

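The wrist view shows the spacer still gripped with its hole at the top, the face at about (600,143) in this picture. The scene camera doesn't reach this high, so I check the spacer's tilt in the hand against the wrist camera model.

```bash
python3 - <<'E'
from h import *
w=arm.read_camera("wrist")[:,:,::-1];cv2.imwrite("pics/w8.png",w)
x0,y0=220,170
cv2.imwrite("pics/w8c.png",cv2.resize(w[y0:y0+150,x0:x0+120],(480,600),interpolation=2))
c=arm.get_calibration("wrist");T=np.linalg.inv(c["T_tool_cam"]);K=c["camera_matrix"]
def pw(P):
    p=np.c_[P,np.ones(len(P))]@T.T;v=np.c_[p[:,0],-p[:,1],-p[:,2]];r=np.hypot(v[:,0],v[:,1]);th=np.arctan2(r,v[:,2])
    return K[:2,2]+K[0,0]*(th/r)[:,None]*v[:,:2]
for t in(-8,0,8):  # nose toward tool +z by t
    M=R.from_euler('y',-t,degrees=True).as_matrix()
    # order: near-top-left/right(-z side), far(+z side) at hole end ; near side other end
    L=np.array([[.032,-.019,-.019],[.032,.019,-.019],[.032,-.019,.019],[.032,.019,.019],[-.032,-.019,-.019],[-.032,.019,-.019]])
    print(t,((pw(L@M.T+[0,0,-.0155])-[x0,y0])*4).round().tolist())
E
```

```text
-8 [[60.0, 217.0], [400.0, 217.0], [95.0, 83.0], [370.0, 83.0], [96.0, 616.0], [369.0, 616.0]]
0 [[64.0, 180.0], [396.0, 180.0], [99.0, 90.0], [366.0, 90.0], [92.0, 623.0], [372.0, 624.0]]
8 [[68.0, 148.0], [393.0, 148.0], [102.0, 102.0], [363.0, 102.0], [88.0, 626.0], [376.0, 626.0]]
```

View pics/w8c.png

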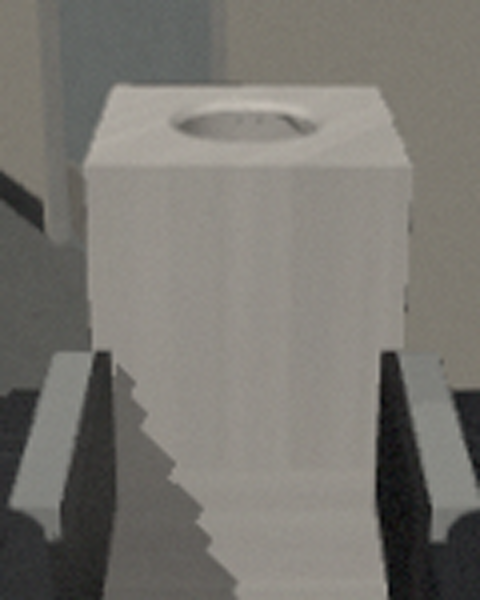

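Measured face edges are at rows 165 and 86, 79 px apart; the model gives 90 px at 0° and 46 px at 8°, so the in-hand tilt is about 2°. With the tool at 87.8°, the hole axis is about 4° off vertical, well within 15°. I let it settle, check, and hand in.

{"fn": "servo_tool", "kwargs": {"targets": [{"x": 0, "y": 0, "z": 0, "wx": 0, "wy": 0, "wz": 0, "hand": 0.02}, {"x": 0, "y": 0, "z": 0, "wx": 0, "wy": 0, "wz": 0, "hand": 0.02}, {"x": 0, "y": 0, "z": 0, "wx": 0, "wy": 0, "wz": 0, "hand": 0.02}, {"x": 0, "y": 0, "z": 0, "wx": 0, "wy": 0, "wz": 0, "hand": 0.02}, {"x": 0, "y": 0, "z": 0, "wx": 0, "wy": 0, "wz": 0, "hand": 0.02}]}}

```text
time: 17.95
tcp_pos: [0.6063, -0.372, 0.6006]
orientation: [-179.9, -87.9, -34.0]
ft_force: [0.2, 1.5, -3.1]
grip_width: 0.0326
```

```bash
python3 - <<'E'
from h import *
rel([0,0,0]);q=arm.observe()["qvel"];print(q.round(2))
im=arm.read_camera("scene")[:,:,::-1];a=cv2.imread("pics/scene0.png")
d=cv2.absdiff(im,a)[200:285,150:262];print("diff in bystander region",d.mean(),(d.max(2)>60).sum())
if abs(q).max()<2: arm.close_job();print("handed in")
E
```

```text
t 17.95 tcp [ 0.6063 -0.372   0.6006] rpy [-179.87  -87.9   -33.97] q [-34.9  -1.9  91.1  19.8   3.1  70.2] F [ 0.2  1.5 -3.1] w 0.0326
to goal in tool axes [-0.6262  0.0287 -0.6883]
[ 0.02  0.1   0.04  0.22  0.06 -0.09]
diff in bystander region 4.599789915966387 0
the job is handed in; nothing more can be done
handed in
```

I handed the job in at about 18 s. The spacer is held still with its deep hole facing up, about 0.6 m above the cart and well clear of the stand.

- **Finding the hole:** The first end I tried stopped hard only about 5 mm onto the pin, at about 60 N, so I took it for the shallow recess. I turned the spacer end for end. The other end slid on about 30 mm and met the bottom at 20 N. By the arm's pose, the pin tip was then about 1 mm from the spacer's middle, as it should be.
- **Upright hold:** I drew the spacer off, lifted it and turned it upright. The wrist picture puts its tilt in the grip at about 2°. With the tool at 87.9°, the hole axis is about 4° off vertical, against the 15° allowed.
- **Final checks:** Joint speeds were near zero and the wrist still carried about 3 N of weight. The scene picture showed no change around the roll, weight and jar.
- **Disagreements:** My guess from the first picture about which end was deep was wrong. The spacer looked tilted by several degrees while pushed on the pin, but was nearly straight again once off. In the final pose the scene camera could not see the spacer, so its tilt rests on the wrist camera and the arm's own readings.

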